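# Unlock the lockbox and hold the key turned

### The job

The grey lockbox has a spring-return lock. Take the key with the tall rectangular head out of the wooden key block, push it fully home in the lock on top of the box (its pins are sticky: wiggle the key gently if it stops part-way), then turn it a quarter turn clockwise to draw the bolt back, and finish while still gripping the key and holding it turned there, fully home, so that I can lift the lid. Leave the other two keys in the block, and the card case and the eraser where they lie.

Things in the scene. Friction and masses are not known exactly. Their poses are not given: they have to be found in the camera images.
- key_grip (a point): Lockbox key, blade down in one of the block's 3 slots (which one varies). Point: centre of its head, a black plastic slab 28 mm wide (y), 9 mm thick (x; grip across this), 44 mm tall (z), steel eyelet near the top; 35 g. The head's flat under-edge (shoulder), 22 mm below this point, rests on the block's top, and on the lock's face when the key is home. The other 2 keys have small round heads.
- key_tip (a point): Lower end of that key's blade, 52 mm below the head's centre. Below the shoulder: a round neck 4 mm thick and 7 mm long, then the flat steel blade, 23 mm long, 13 mm wide (y), 4 mm thick (x), its tip rounded to a half circle across the width. It is the same both ways round: it also fits turned by half a turn.
- key_block: Fixed wooden block holding the keys; 50 mm (x) by 150 mm (y), 42 mm high, origin at the centre of its underside. Three slots in its top at y = -46, 0 and +46 mm, 15 mm long along y, 6 mm wide, 36 mm deep. The three keys stand in them in any order, heads above.
- lockbox: Fixed grey steel box, 180 x 180 mm, origin at the centre of its underside; -x is its front. The steel lock case stands on its front strip, with the lock 56 mm in front (-x) of the middle; behind it is the hinged lid with a low black carrying handle whose top is 97 mm above the desk.
- lock_face (a point): Centre of the keyhole in the lock's fixed flat brass plate (35 mm across, 5 mm thick), 88 mm above the desk; axes as the box's. Keyhole 15 mm long (along x), 5.4 wide, straight down, mouth dished at 45 degrees to 19 x 9.4. Below in the plug, sticky pins 13 and 20 mm down, one at each end, yield sideways to the tip at about 8 to 15 N of push, less if the key is rocked 1 to 2 mm along x.
- lock_plug (a joint): Angle of the lock's plug under the plate, rad: 0 = keyway along the box's x (start), growing clockwise seen from above, stop at 1.6. The key can turn only when home to within 2 mm (its neck in the plate), and while turned it cannot be pulled out. A spring turns the plug back (0.06 N m at the quarter turn). The blade has about 0.1 rad of play, so the plug lags the key.
- lock_bolt (a joint): How far the plug has drawn the bolt back out of the lid, m: 0 = locked, 9 mm per radian of the plug, 14 mm at the quarter turn. The bolt is the flat steel tongue seen in the gap between the lock case and the lid.
- round_key_mid (a point): Centre of the head of another key: small solid round disc, 24 mm across, 8 mm thick, its head standing 28 mm above the block. To be left in its slot.
- loop_key_mid (a point): Centre of the head of the third key: a small open ring, 26 mm across, 5 mm thick, standing about 30 mm above the block. To be left in its slot.
- card_case_mid (a point): Centre of a small flat dark card case, 52 x 68 x 16 mm, lying on the desk to the left of the box. To be left alone.
- eraser_mid (a point): Centre of a small eraser in a sleeve, 22 x 52 x 12 mm, lying on the desk in front of the box. To be left alone.

How it is judged:
On the way, in this order (a step that is already met when the one before it is completed fails the run):
1. the rectangular-headed key is gripped and drawn clear out of the key block (height (world z) of key_tip above 0.05 m and contact force between the fingers and key above 0.5 N), for 0.1 s.
2. the key is fully home in the lock, the plug not yet turned (z of key_tip in the frame of lock_face below -0.027 m and horizontal distance between key_tip and lock_face below 0.004 m and value of joint lock_plug below 0.3 rad), for 0.1 s.
At the end, for the whole second after the job is handed in: The robot still grips the key, which is upright and home in the lock (tip at least 26 mm below its face), and holds the plug at rest, turned clockwise by at least 1.25 rad (full quarter 1.57, stop 1.6), so that the bolt is drawn back by more than 10.5 mm (value of joint lock_plug above 1.25 rad and value of joint lock_bolt above 0.0105 m and velocity of joint lock_plug between -0.1 and 0.1 rad/s and z of key_tip in the frame of lock_face below -0.026 m and horizontal distance between key_tip and lock_face below 0.004 m and angle between key_grip's own z axis and vertical below 0.15 rad and contact force between the fingers and key above 1 N and contact force between key and lockbox above 0.5 N); the arm keeps its last pose, push and grip.
It fails at once if another key was pulled up or pushed about by more than 10 mm (distance of any of round_key_mid, loop_key_mid from where it was at the start of the episode above 0.01 m).
It fails at once if the card case or the eraser was moved by more than 20 mm (distance of any of card_case_mid, eraser_mid from where it was at the start of the episode above 0.02 m).
It also fails if it takes over 51 s, if anything falls off the work surface, if the arm or the gripper's body presses on something with over 40 N, if the wrist force passes 120 N, or if a joint passes its speed limit or range.

### The arm

A 6-joint arm with a two-finger parallel gripper is mounted at the origin on a cart in front of the work surface, level with it; the furniture and walls round the work are solid. World frame = base frame: x ahead of the robot, y to its left, z up, the work surface at z = 0. Lengths are in m, angles in rad, forces in N, time in s.
With the tool pointing down it reaches from about 0.35 to 0.775 m from the base axis. Payload 7.3 kg.
Tool frame: the origin (TCP) lies midway between the tips of the shut fingers; the grasp point (between the pads) lies 19 mm behind it; z points along the fingers, y is the line along which they close (so a half turn about z gives the same grasp; the last joint's range is limited). The gripper opens to 92 mm and grips with 3 to 60 N. Pads are 19 mm wide; open, the fingers measure 130 mm over their backs; the gripper's body (75 mm by 190 mm) begins 47 mm behind the grasp point.
Start: joints at [-1.28, 0.342, 1.524, -0, 1.275, -0.146], TCP at [0.222, -0.476, 0.227] pointing down, gripper open.
Joint ranges: [-2.53, 2.53], [-0.77, 2.02], [0.04, 2.7], [-1, 4.14], [0.28, 2.66], [-3.11, 3.11]. Speed limits (rad/s): [2.57, 2.57, 3.14, 3.14, 3.14, 3.14].

### API

Orientations are given as [roll, pitch, yaw] about the fixed x, y, z axes, in that order (R = Rz(yaw) Ry(pitch) Rx(roll)).
In Python, from cell import monitor, vision, workorder gives the robot as it stands.
- The arm moves only by the tool move_arm, never from a script. Its argument "rows" is a list of rows, each a list of 5 numbers: the shift along the world's x, y, z in mm, then the turn about the world's z in rad, then the closure, from -1 (fully open) to 1 (shut). A call has 1 to 12 rows; each row shifts and turns the commanded pose from where the row before left it; what a row does not reach is not made up. A row lasts 1/10 s, in which the tool goes at most 50 mm and 8.59 degrees, less where a joint would pass 70% of its speed; a pose out of reach is approached as far as the arm can. A call is refused whole if a number of a shift passes 50 or a number of a turn 0.15, either way. A call with a gripper value outside its range is refused whole. The fingers move at their own pace and stop on an object; "newtons" is the grip in N (left out, the last holds). Time passes only in rows, so rows that do not move let the fingers close. It gives the time, the measured TCP pose, the force, the opening and the grip force at its end, in the units of the state.
- monitor.observe(): the state, without advancing time (a new reading comes with each control period).
- vision.read_camera(name): name is "scene" or "side" or "wrist"; returns the picture (480x640x3 uint8, red, green, blue); there is no depth.
- vision.get_calibration(name): a dict with "K" (3x3 intrinsics, pixels), "T" (4x4, takes a point from camera to world coordinates); the wrist camera has in their place "mount" (4x4, takes a point from camera to tool coordinates, whose origin is the TCP and whose axes are the flange's). Camera axes: x right, y up, looking along -z (the intrinsics and any distortion apply to the point x, -y, -z); pixel columns grow to the right and rows downward; lengths in m; the calibration is good to about 2 mm. A picture is of the moment at which its call begins: read the wrist's pose just before it. get_calibration takes no time and is no camera call.
- workorder.hand_in(): hands the job in; it is judged then, once.
The state is a dict: "time": time; "qpos": joint angles; "qvel": joint speeds; "joint_efforts": joint torques, N m; "tool_pos": TCP position; "tool_rot": TCP orientation; "contact_force": force on the tool from outside, world axes, zero at the start; "torque": the same for the moment, N m; "opening": finger opening in m; "grip_force": force on a finger pad.
Only numpy, scipy, OpenCV 4.12 (cv2) and the standard library are available. Lean on these libraries where they do the work, as an engineer would, in place of code of your own. Each camera call takes 0.05 s, during which the arm holds its last target. There are 200 camera calls.

## Working session

There is one attempt and no reset: what is moved stays moved. The work goes in short steps, Python scripts to look and compute and a tool call to move; the robot and the scene stay as the last step left them, time stands still between calls to the robot, and variables do not carry over. Pictures are saved under pics/ and viewed, at most 10 in all, crops included, and the job is handed in when it is done.

Besides the shell and the picture viewer there is one more tool, called after "Emit:" as a command line: name --pt "numbers of a row" for each row, then --argument value for the rest. move_arm: Moves the arm, as the interface text tells. Its arguments: {"type":"object","properties":{"rows":{"type":"array","items":{"type":"array","items":{"type":"number"}}},"newtons":{"type":"number"}},"required":["rows"]}

```bash
mkdir -p pics
cat > h.py <<'E'
import numpy as np, cv2
from cell import monitor, vision, workorder
def cal(n):
    c=vision.get_calibration(n); return {k:np.array(v) if not isinstance(v,str) else v for k,v in c.items()}
def snap(n,f):
    im=np.array(vision.read_camera(n)); cv2.imwrite('pics/'+f,im[:,:,::-1]); return im
def ray(c,uv,T=None):
    T=c['T'] if T is None else T
    p=np.linalg.inv(c['K'])@[uv[0],uv[1],1.0]
    d=T[:3,:3]@[p[0],-p[1],-p[2]]; return T[:3,3],d
def onz(c,uv,z,T=None):
    o,d=ray(c,uv,T); return o+d*(z-o[2])/d[2]
def tri(r1,r2):
    (a,u),(b,v)=r1,r2
    s=np.linalg.lstsq(np.c_[u,-v],b-a,rcond=None)[0]
    p,q=a+u*s[0],b+v*s[1]; return (p+q)/2,np.linalg.norm(p-q)
def proj(c,P,T=None):
    T=c['T'] if T is None else T
    q=np.linalg.inv(T)@np.r_[P,1]; k=c['K']@[q[0],-q[1],-q[2]]; return k[:2]/k[2]
E
python3 - <<'E'
from h import *
a=snap('scene','a.png');b=snap('side','b.png')
for n in('scene','side','wrist'):
    print(n,{k:np.round(v,3).tolist() if isinstance(v,np.ndarray) and v.dtype!=object else v for k,v in cal(n).items()})
print(monitor.observe())
E
```

```text
scene {'K': [[576.753, 0.0, 331.1], [0.0, 576.753, 236.237], [0.0, 0.0, 1.0]], 'T': [[0.506, 0.621, -0.598, -0.176], [-0.863, 0.365, -0.351, -0.595], [0.0, 0.694, 0.72, 0.815], [0.0, 0.0, 0.0, 1.0]]}
side {'K': [[539.056, 0.0, 326.302], [0.0, 539.056, 229.805], [0.0, 0.0, 1.0]], 'T': [[0.894, 0.222, -0.389, 0.115], [-0.447, 0.453, -0.771, -0.894], [0.005, 0.864, 0.504, 0.536], [0.0, 0.0, 0.0, 1.0]]}
wrist {'K': [[342.813, 0.0, 321.039], [0.0, 342.813, 241.285], [0.0, 0.0, 1.0]], 'mount': [[0.002, 0.959, 0.285, 0.077], [1.0, -0.001, -0.001, 0.001], [-0.0, 0.285, -0.959, -0.157], [0.0, 0.0, 0.0, 1.0]]}
{'time': 0.1, 'qpos': array([-1.28000035e+00,  3.42648476e-01,  1.52491039e+00, -2.06642794e-05,
        1.27539153e+00, -1.46021041e-01]), 'qvel': array([ 1.61949201e-03,  6.63789547e-04, -1.42150679e-03, -1.80548683e-03,
       -5.09215151e-05,  2.20243953e-04]), 'joint_efforts': array([ 1.47219900e-03, -4.32004631e+01, -2.44694942e+01,  7.18763075e-02,
        5.25838626e-02, -4.79435892e-05]), 'tool_pos': array([ 0.22200627, -0.47535671,  0.2261207 ]), 'tool_rot': array([-3.14024649e+00, -1.78004393e-04,  4.36822924e-01]), 'contact_force': array([0.20870699, 0.14887115, 0.11446776]), 'torque': array([-0.08305221,  0.00794753, -0.03306874]), 'grip_force': 0.0, 'opening': 0.09192511951006122}
```

View pics/a.png

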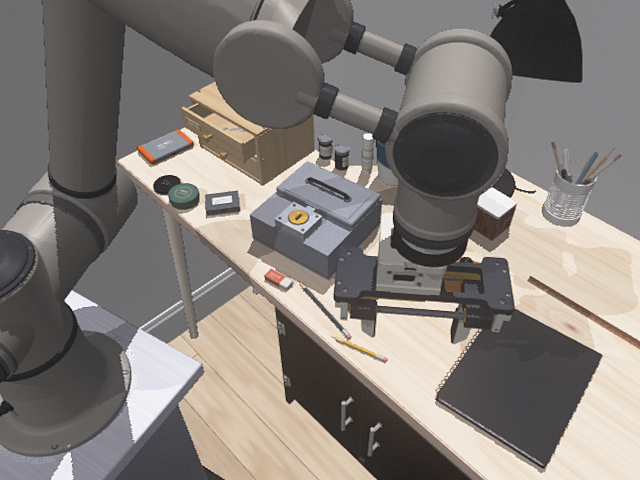

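View pics/b.png

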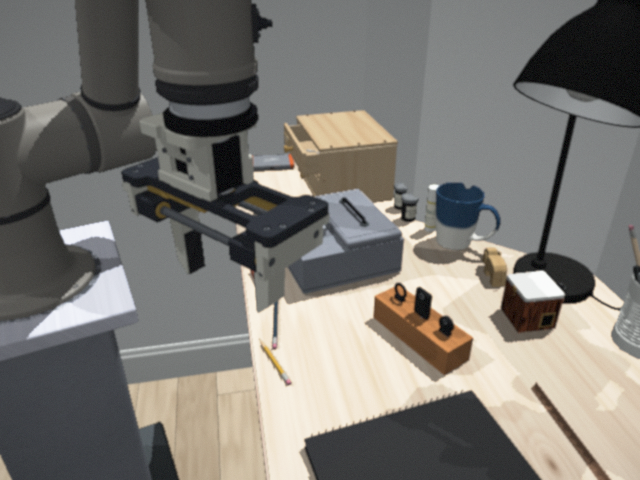

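The scene view shows the lock's brass plate at about (299,217), with the block hidden behind the gripper. The side view shows the block at about (422,328) and the tall rectangular key in its middle slot at (423,303), with the loop key at (400,292) and the round key at (446,326).

Run:
```python
from h import *
s=cal('side');c=cal('scene')
for n,uv,z in(('blk L',(376,296),.042),('blk front R',(437,351),.042),('blk back R',(470,338),.042),('blk backL',(407,287),.042),('key',(423,303),.064),('loop',(400,292),.058),('round',(446,326),.058)): print(n,onz(s,uv,z).round(4))
print('lock',onz(c,(299,217),.088).round(4))
for n,uv in(('l',(251,212)),('f',(331,272)),('r',(381,207)),('b',(304,163))): print(n,onz(c,uv,.08).round(4))
```

```text
blk L [ 0.4752 -0.3475  0.042 ]
blk front R [ 0.4857 -0.4847  0.042 ]
blk back R [ 0.5412 -0.484   0.042 ]
blk backL [ 0.5299 -0.349   0.042 ]
key [ 0.5103 -0.415   0.064 ]
loop [ 0.5002 -0.3725  0.058 ]
round [ 0.5139 -0.4639  0.058 ]
lock [ 0.4402 -0.1667  0.088 ]
l [ 0.4133 -0.0785  0.08  ]
f [ 0.3629 -0.2791  0.08  ]
r [ 0.5467 -0.2792  0.08  ]
b [ 0.5837 -0.0865  0.08  ]
```

Run:
```python
from h import *
s=cal('side');c=cal('scene')
print(tri(ray(c,(490,72)),ray(s,(517,82))), tri(ray(c,(582,82)),ray(s,(640,130))))
print(onz(s,(562,280),0),onz(s,(458,240),0))
```

```text
(array([ 0.62156651, -0.40635077,  0.36001382]), np.float64(0.001299200710399736)) (array([ 0.70543163, -0.5280957 ,  0.33007632]), np.float64(0.011627376885144683))
[ 0.8143263  -0.40288713  0.        ] [ 0.73809483 -0.21933346  0.        ]
```

Emit:
move_arm --pt "30 8 0 0.14 -1" --pt "30 8 0 0.14 -1" --pt "30 8 0 0.14 -1" --pt "30 8 0 0.14 -1"

```text
time: 0.5
tool_pos: [0.3431, -0.4432, 0.2263]
tool_rot: [-3.141, -0.0, 1.002]
contact_force: [0.6, -0.1, 1.0]
opening: 0.0917
grip_force: 0.0
```

Emit:
move_arm --pt "23 5 -16 0.13 -1" --pt "23 5 -16 0.13 -1" --pt "23 5 -16 0.13 -1" --pt "23 5 -16 0.13 -1" --pt "23 5 -16 0.13 -1" --pt "0 0 0 0 -1"

```text
time: 1.1
tool_pos: [0.4584, -0.4165, 0.1435]
tool_rot: [-3.139, -0.004, 1.652]
contact_force: [0.0, 0.4, -0.3]
opening: 0.0921
grip_force: 0.0
```

```bash
cat >> h.py <<'E'
from scipy.spatial.transform import Rotation as Ro
def wristT():
    o=monitor.observe(); M=np.eye(4); M[:3,:3]=Ro.from_euler('xyz',o['tool_rot']).as_matrix(); M[:3,3]=o['tool_pos']
    return M@cal('wrist')['mount'],o
E
python3 - <<'E'
from h import *
T,o=wristT(); print(o['tool_pos'],o['tool_rot']); np.save('T1.npy',T)
snap('wrist','w1.png')
E
```

```text
[ 0.45837541 -0.41647838  0.14351258] [-3.13929544 -0.00446583  1.6519867 ]
```

View pics/w1.png

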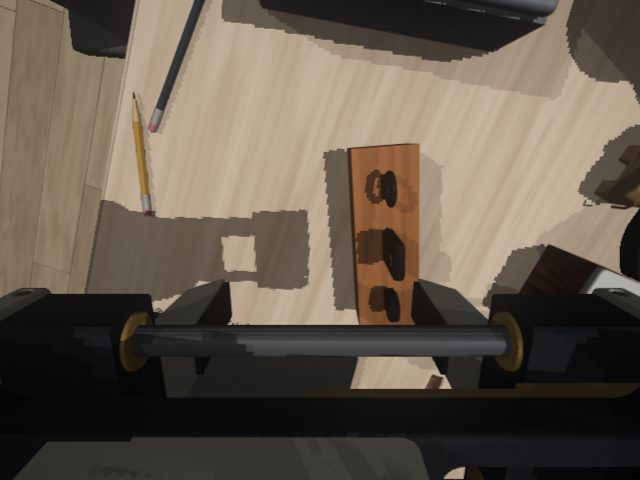

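The wrist view shows the block, with its left edge running from (349,149) to (358,320) and its right edge at about x=418. The loop key is at (388,188), the rectangular head at (396,255) and the round key at (392,303).

Run:
```python
from h import *
T=np.load('T1.npy');c=cal('wrist')
im=cv2.imread('pics/w1.png');hsv=cv2.cvtColor(im,cv2.COLOR_BGR2HSV)
m=((hsv[...,1]>120)&(hsv[...,0]<16)&(hsv[...,2]>70)).astype(np.uint8); m[320:]=0;m[:,:330]=0;m[:,440:]=0
L=[];R=[]
for v in range(155,275,4):
    x=np.where(m[v])[0]; L.append((x.min(),v)); 
    R.append((x.max()+1,v))
for E in(L,R):
    P=np.array([onz(c,p,.042,T) for p in E]); f=np.polyfit(P[:,1],P[:,0],1); print('x=',f,'res',np.std(P[:,0]-np.polyval(f,P[:,1])),'at -.416',np.polyval(f,-.416))
print('topedge',onz(c,(349,149),.042,T),onz(c,(418,144),.042,T))
g=im.max(axis=2); b=(g<45).astype(np.uint8); b[:,:370]=0;b[:,425:]=0; b[:215]=0;b[285:]=0
cv2.imwrite('pics/w1c.png',cv2.resize(im[130:330,320:440],None,fx=3,fy=3,interpolation=cv2.INTER_CUBIC))
for n,q in(('slot-',-46),('0',0)): pass
```

```text
x= [-0.15986936  0.41839366] res 0.0002264176577269376 at -.416 0.484899314112432
x= [-0.16451427  0.46743729] res 5.087681048627601e-17 at -.416 0.5358752222655032
topedge [ 0.47263301 -0.34505821  0.042     ] [ 0.52221503 -0.33742663  0.042     ]
```

View pics/w1c.png

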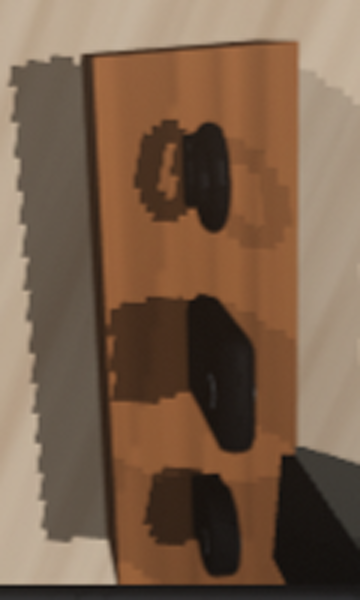

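Emit:
move_arm --pt "26 1 0 0.04 -1" --pt "25.5 0 0 0.037 -1" --pt "0 0 -24 0 -1" --pt "0 0 -24 0 -1" --pt "0 0 -24 0 -1" --pt "0 0 -21 0 -1" --pt "0 0 0 0 -1" --pt "0 0 0 0 -1"

```text
time: 1.95
tool_pos: [0.5082, -0.4184, 0.0546]
tool_rot: [3.141, 0.0, 1.722]
contact_force: [-0.0, -0.1, 0.5]
opening: 0.0917
grip_force: 0.0
```

Run:
```python
from h import *
T,o=wristT(); print(o['tool_pos'],o['tool_rot']); np.save('T2.npy',T)
im=snap('wrist','w2.png')
```

```text
[ 0.50824169 -0.41837875  0.05463585] [3.14137562e+00 4.50689113e-04 1.72201068e+00]
```

View pics/w2.png

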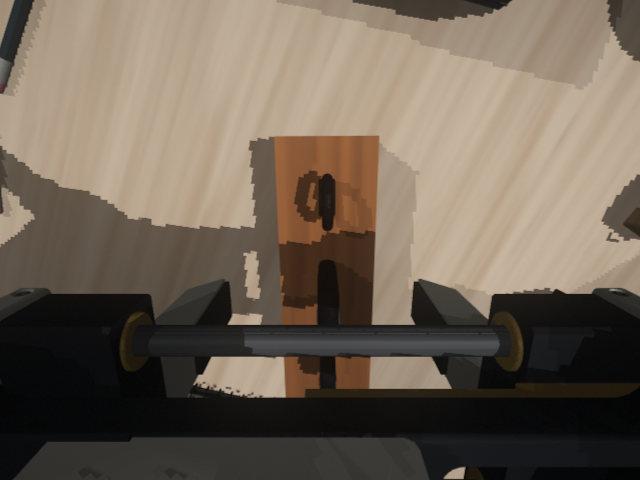

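The wrist view shows the rectangular head at (328,290), between the fingers whose middle is at about x=322. I'll correct by 2 mm in x, 3 mm in y and 4.5 mm in z, then close.

Emit:
move_arm --pt "1.8 3 -4.5 0.007 -1" --pt "0 0 0 0 -1" --pt "0 0 0 0 -0.5" --pt "0 0 0 0 0.2" --pt "0 0 0 0 1" --pt "0 0 0 0 1" --pt "0 0 0 0 1" --pt "0 0 0 0 1" --pt "0 0 0 0 1" --pt "0 0 0 0 1" --newtons 35

```text
time: 3.0
tool_pos: [0.5104, -0.4147, 0.0492]
tool_rot: [3.141, -0.0, 1.731]
contact_force: [0.6, -0.1, -0.1]
opening: 0.032
grip_force: 0.0
```

Emit:
move_arm --pt "0 0 0 0 1" --pt "0 0 0 0 1" --pt "0 0 0 0 1" --pt "0 0 0 0 1" --pt "0 0 0 0 1" --pt "0 0 0 0 1"

```text
time: 3.6
tool_pos: [0.5104, -0.4147, 0.0492]
tool_rot: [3.142, -0.0, 1.731]
contact_force: [-0.2, 0.1, 0.5]
opening: 0.0089
grip_force: 35.0
```

Emit:
move_arm --pt "0 0 15 0 1" --pt "0 0 20 0 1" --pt "0 0 25 0 1" --pt "-10 15 25 0 1" --pt "-15 30 25 0 1" --pt "-15 40 10 0 1" --pt "-15 45 0 0 1" --pt "-15 45 0 0 1" --pt "0 0 0 0 1" --pt "0 0 0 0 1"

```text
time: 4.6
tool_pos: [0.4408, -0.2394, 0.1708]
tool_rot: [3.14, 0.002, 1.732]
contact_force: [-0.3, -0.4, -0.6]
opening: 0.0087
grip_force: 35.0
```

Run:
```python
from h import *
T,o=wristT(); print(o['tool_pos'],o['tool_rot'],o['opening'],o['grip_force']); np.save('T3.npy',T)
im=snap('wrist','w3.png')
```

```text
[ 0.4407932  -0.23935392  0.17079876] [3.13996131e+00 1.93760065e-03 1.73242440e+00] 0.008672508877948551 34.99997556209564
```

View pics/w3.png

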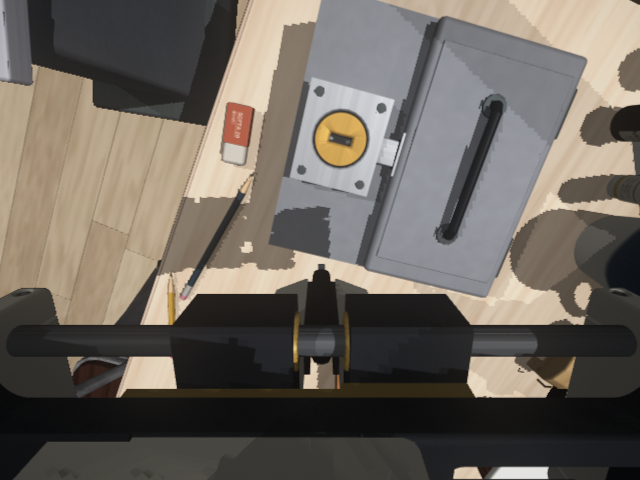

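The brass plate's centre is at about (341,138), with the keyhole running right and slightly down. The lid's front edge runs from (444,18) to (368,268), and the key is held at (321,280).

Run:
```python
from h import *
T=np.load('T3.npy');c=cal('wrist')
im=cv2.imread('pics/w3.png');hsv=cv2.cvtColor(im,cv2.COLOR_BGR2HSV)
m=((hsv[...,1]>110)&(hsv[...,0]>14)&(hsv[...,0]<32)&(hsv[...,2]>90)).astype(np.uint8); m[:90]=0;m[190:]=0;m[:,:290]=0;m[:,400:]=0
k=max(cv2.findContours(m,0,1)[0],key=cv2.contourArea);e=cv2.fitEllipse(cv2.convexHull(k));print(e)
L=onz(c,e[0],.088,T);print('lock',L,'diam',np.linalg.norm(onz(c,(e[0][0]+e[1][0]/2,e[0][1]),.088,T)-L)*2)
# keyhole dark blob within the disc
g=im.max(axis=2);d=np.zeros_like(g);cv2.circle(d,(int(e[0][0]),int(e[0][1])),20,1,-1)
h=((g<90)&(d>0)).astype(np.uint8);kk=max(cv2.findContours(h,0,1)[0],key=cv2.contourArea);r=cv2.minAreaRect(kk);print(r,onz(c,r[0],.088,T))
B=cv2.boxPoints(r);P=np.array([onz(c,p,.088,T) for p in B]);v=[(np.linalg.norm(P[i]-P[i-1]),np.arctan2(*(P[i]-P[i-1])[[1,0]])) for i in range(4)];print(v)
# white case edges by mask
w=((hsv[...,1]<30)&(hsv[...,2]>150)).astype(np.uint8);w[:70]=0;w[205:]=0;w[:,:280]=0;w[:,400:]=0
kk=max(cv2.findContours(cv2.morphologyEx(w,cv2.MORPH_OPEN,np.ones((9,9))),0,1)[0],key=cv2.contourArea);r=cv2.minAreaRect(kk);print(r)
P=np.array([onz(c,p,.083,T) for p in cv2.boxPoints(r)]);print([(np.linalg.norm(P[i]-P[i-1]).round(4),np.arctan2(*(P[i]-P[i-1])[[1,0]]).round(4)) for i in range(4)],P.mean(0))
for a,b in(((444,18),(368,268)),((272,244),(322,0)),((447,16),(586,58)),((368,268),(488,297)),((312,78),(394,98)),((292,176),(372,197)),((312,78),(292,176)),((394,98),(372,197))):
    D=onz(c,b,.085,T)-onz(c,a,.085,T);print(a,b,np.linalg.norm(D).round(3),np.arctan2(D[1],D[0]).round(3))
```

```text
((340.22076416015625, 138.7398681640625), (51.62316131591797, 53.82020950317383), 10.490545272827148)
lock [ 0.44102013 -0.16171686  0.088     ] diam 0.034601985887500124
((340.33404541015625, 139.12242126464844), (21.192752838134766, 8.051957130432129), 14.931416511535645) [ 0.44113886 -0.16194625  0.088     ]
[(np.float64(0.01426698981855358), np.float64(3.054725329996497)), (np.float64(0.005154501005921158), np.float64(1.4690362148565017)), (np.float64(0.014178317248940682), np.float64(-0.085198590392455)), (np.float64(0.005177602957475018), np.float64(-1.6553594439094395))]
((346.78546142578125, 129.2183837890625), (100.77472686767578, 123.44855499267578), 3.301865816116333)
[(np.float64(0.072), np.float64(-3.0365)), (np.float64(0.0796), np.float64(1.6527)), (np.float64(0.0653), np.float64(0.1116)), (np.float64(0.0801), np.float64(-1.4043))] [ 0.44493536 -0.15679833  0.083     ]
(444, 18) (368, 268) 0.17 -1.648
(272, 244) (322, 0) 0.16 1.501
(447, 16) (586, 58) 0.094 -0.087
(368, 268) (488, 297) 0.098 -0.088
(312, 78) (394, 98) 0.055 -0.056
(292, 176) (372, 197) 0.058 -0.092
(312, 78) (292, 176) 0.064 -1.635
(394, 98) (372, 197) 0.066 -1.584
```

Emit:
move_arm --pt "0 8 0 0.133 1" --pt "0 8 0 0.133 1" --pt "0 8 0 0.133 1" --pt "0 8 0 0.133 1" --pt "0 8 -2 0.133 1" --pt "0 8 -4 0.133 1" --pt "0 8 -4 0.133 1" --pt "0 8 -4 0.133 1" --pt "0 8 -4 0.133 1" --pt "0 5 -2 0.13 1" --pt "0 0 0 0 1" --pt "0 0 0 0 1"

```text
time: 5.85
tool_pos: [0.4411, -0.1638, 0.1494]
tool_rot: [-3.141, 0.001, 3.054]
contact_force: [0.5, 0.4, 0.5]
opening: 0.0091
grip_force: 35.0
```

Run:
```python
from h import *
T,o=wristT(); print(o['tool_pos'],o['tool_rot'],o['opening'],o['grip_force']); np.save('T4.npy',T)
a=snap('wrist','w4.png');b=snap('scene','s4.png');d=snap('side','d4.png')
c=cal('scene')
def brass(im,p,r):
    hsv=cv2.cvtColor(im,cv2.COLOR_RGB2HSV); m=((hsv[...,1]>110)&(hsv[...,0]>14)&(hsv[...,0]<32)&(hsv[...,2]>90)).astype(np.uint8)
    z=np.zeros_like(m);cv2.circle(z,p,r,1,-1);m*=z
    k=max(cv2.findContours(m,0,1)[0],key=cv2.contourArea);return cv2.fitEllipse(cv2.convexHull(k))
orig=cv2.imread('pics/a.png')[:,:,::-1].copy();e=brass(orig,(299,217),25);print('scene0',e,onz(c,e[0],.088))
u=proj(c,[.441,-.162,.1]).astype(int);v=proj(cal('side'),[.441,-.162,.11]).astype(int);w=proj(cal('wrist'),[.441,-.162,.1],T).astype(int);print(u,v,w)
C=[]
for im,p in((a,w),(b,u),(d,v)):
    x=max(0,min(560,p[0]-40));y=max(0,min(400,p[1]-45));C.append(cv2.resize(im[y:y+80,x:x+80][:,:,::-1],(400,400),interpolation=cv2.INTER_CUBIC) if 1 else 0);print(x,y)
cv2.imwrite('pics/c4.png',cv2.resize(np.hstack(C),(798,266)))
```

```text
[ 0.44107976 -0.16381418  0.14944767] [-3.14115968e+00  6.57824456e-04  3.05367565e+00] 0.009101602525302644 34.999802112579346
scene0 ((297.9430236816406, 216.9251708984375), (13.079273223876953, 19.050148010253906), 86.74431610107422) [ 0.43935391 -0.16496309  0.088     ]
[296 211] [303 208] [325 264]
285 219
256 166
263 163
```

View pics/c4.png

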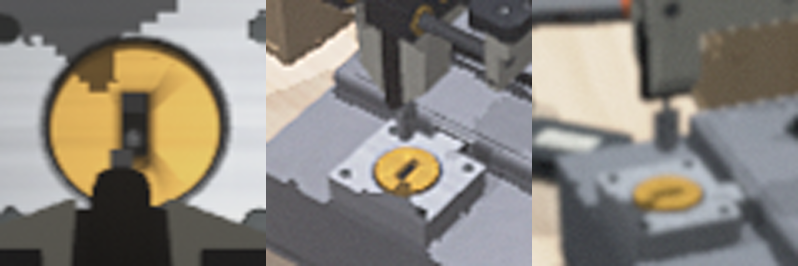

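In the crops (scale 3.325), the wrist view shows the keyhole at (326,256.5) and the blade end at (321.7,265). The scene view shows the blade tip at (298.4,207.5) and the keyhole at (298.4,217.4). The side view shows the tip at (303.6,207.5) and the keyhole at (303.9,221).

Run:
```python
from h import *
s=cal('side');c=cal('scene');w=cal('wrist');T=np.load('T4.npy')
print('tip',tri(ray(c,(298.4,207.5)),ray(s,(303.6,207.5))))
print('lock',tri(ray(c,(298.4,217.4)),ray(s,(303.9,221))))
print('scene z.088',onz(c,(298.4,217.4),.088),'side',onz(s,(303.9,221),.088),'wrist',onz(w,(326,256.3),.088,T))
t=[.4411,-.1638,.112]
print('proj tip w',proj(w,t,T),'scene',proj(c,t),'side',proj(s,t),'tool axis w',proj(w,[.4411,-.1638,.088],T))
def brass(im,p,r,K):
    hsv=cv2.cvtColor(im,cv2.COLOR_BGR2HSV); m=((hsv[...,1]>110)&(hsv[...,0]>14)&(hsv[...,0]<32)&(hsv[...,2]>90)).astype(np.uint8)
    z=np.zeros_like(m);cv2.circle(z,p,r,1,-1);m*=z
    k=max(cv2.findContours(m,0,1)[0],key=cv2.contourArea);e=cv2.fitEllipse(cv2.convexHull(k));return e
e=brass(cv2.imread('pics/w4.png'),(326,256),30,w);print(e,onz(w,e[0],.088,T))
e=brass(cv2.imread('pics/s4.png'),(298,217),20,c);print(e,onz(c,e[0],.088))
e=brass(cv2.imread('pics/d4.png'),(304,221),20,s);print(e,onz(s,e[0],.088))
im=cv2.imread('pics/w4.png')[240:285,295:350]
cv2.imwrite('pics/c5.png',np.hstack([cv2.resize(im,(440,360),interpolation=cv2.INTER_NEAREST),cv2.resize(cv2.imread('pics/s4.png')[195:240,270:325],(360,360),interpolation=2)]))
```

```text
tip (array([ 0.43795491, -0.16844178,  0.11519962]), np.float64(0.0016003468312530173))
lock (array([ 0.43923231, -0.16622085,  0.08823211]), np.float64(0.0010638419652512286))
scene z.088 [ 0.43873506 -0.16634058  0.088     ] side [ 0.44005083 -0.16521591  0.088     ] wrist [ 0.4396995  -0.16108309  0.088     ]
proj tip w [322.28743501 271.85752557] scene [297.36848843 206.43401096] side [303.89243237 208.01056929] tool axis w [322.16326362 258.57867921]
((325.1820068359375, 256.84844970703125), (48.50648498535156, 51.50788879394531), 82.93973541259766) [ 0.4400422  -0.16166512  0.088     ]
((297.8117980957031, 217.09210205078125), (13.35823917388916, 18.95090103149414), 86.93965148925781) [ 0.43886903 -0.16499249  0.088     ]
((303.22369384765625, 221.12503051757812), (9.307357788085938, 19.85712242126465), 87.97988891601562) [ 0.43884159 -0.16510617  0.088     ]
```

View pics/c5.png

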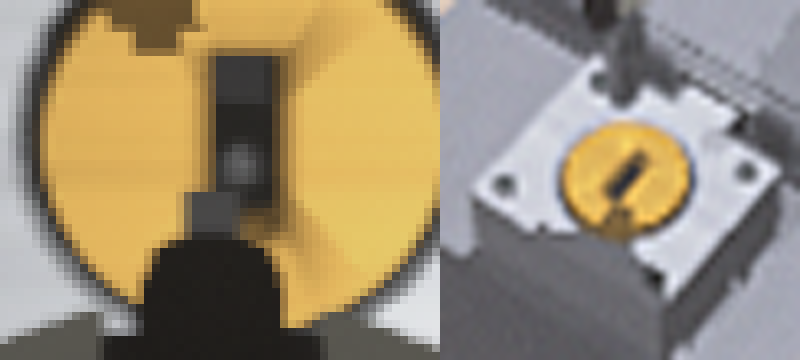

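Emit:
move_arm --pt "-1 1.6 -10 0.005 1" --pt "0 0 -10 0 1" --pt "0 0 0 0 1" --pt "0 0 0 0 1"

```text
time: 6.4
tool_pos: [0.4392, -0.161, 0.1287]
tool_rot: [3.141, -0.001, 3.063]
contact_force: [-0.5, -0.7, -0.2]
opening: 0.0091
grip_force: 35.0
```

Run:
```python
from h import *
T,o=wristT(); print(o['tool_pos'],o['tool_rot'],o['contact_force']); np.save('T5.npy',T)
a=snap('wrist','w5.png');b=snap('scene','s5.png');d=snap('side','d5.png')
f=lambda im,x,y:cv2.resize(im[y:y+45,x:x+44][:,:,::-1],(264,270),interpolation=cv2.INTER_CUBIC)
cv2.imwrite('pics/c6.png',np.hstack([f(a,300,235),f(b,276,195),f(d,282,195)]))
```

```text
[ 0.43916539 -0.16098383  0.12871753] [ 3.14102402e+00 -1.12323468e-03  3.06259365e+00] [-0.47387341 -0.67485566 -0.15630783]
```

View pics/c6.png

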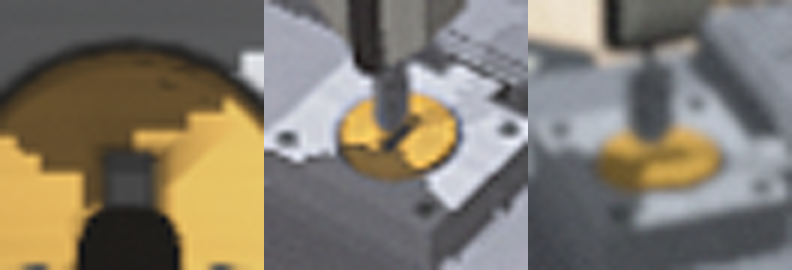

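The wrist crop shows the blade at column 322, centred on the keyhole column. The scene and side crops show the disc centre about 1.2 px right of the blade tip, so x needs about +1 to +2 mm.

Run:
```python
from h import *
w=cal('wrist');s=cal('side');c=cal('scene')
T=np.load('T5.npy');p=T@np.linalg.inv(w['mount']);t=p[:3,3];print(t)
im=cv2.imread('pics/w5.png');hsv=cv2.cvtColor(im,cv2.COLOR_BGR2HSV)
m=((hsv[...,1]>100)&(hsv[...,0]>12)&(hsv[...,0]<32)&(hsv[...,2]>45)).astype(np.uint8);m[:235]=0;m[300:]=0;m[:,:285]=0;m[:,365:]=0
ys,xs=np.where(m);print('gold rows',ys.min(),'cols',xs.min(),xs.max(),[ (r,np.where(m[r])[0].min(),np.where(m[r])[0].max()) for r in range(ys.min(),290,6) if m[r].any()])
P=[]
for r in range(ys.min()+1,275):
    x=np.where(m[r])[0]
    if len(x)>3: P+= [onz(w,(x.min()-.0,r+.5),.088,T)[:2],onz(w,(x.max()+1,r+.5),.088,T)[:2]]
P=np.array(P);A=np.c_[2*P,np.ones(len(P))];q=np.linalg.lstsq(A,(P**2).sum(1),rcond=None)[0];print('circle',q[:2],'r',np.sqrt(q[2]+q[:2]@q[:2]),'rel',(q[:2]-t[:2])*1e3)
for n,f,o0 in(('scene','s5.png',c),('side','d5.png',s)):
    u=proj(o0,[.440,-.163,.088]);im=cv2.imread('pics/'+f);hsv=cv2.cvtColor(im,cv2.COLOR_BGR2HSV)
    m=((hsv[...,1]>100)&(hsv[...,0]>10)&(hsv[...,0]<32)&(hsv[...,2]>40)).astype(np.uint8);z=np.zeros_like(m);cv2.circle(z,tuple(int(v) for v in u),16,1,-1);m*=z
    k=max(cv2.findContours(m,0,1)[0],key=cv2.contourArea);e=cv2.fitEllipse(cv2.convexHull(k));print(n,e,onz(o0,e[0],.088),'tip exp',proj(o0,t-[0,0,.0372]))
for dx in(-6.5,0,6.5):print(dx,proj(w,t+np.array([dx*1e-3,0,-.0307]),T))
```

```text
[ 0.43916672 -0.16098485  0.12871735]
gold rows 244 cols 293 349 [(244, np.int64(315), np.int64(327)), (250, np.int64(303), np.int64(339)), (256, np.int64(298), np.int64(344)), (262, np.int64(295), np.int64(347)), (268, np.int64(294), np.int64(349)), (274, np.int64(293), np.int64(349)), (280, np.int64(295), np.int64(347))]
circle [ 0.43990598 -0.16142488] r 0.017459538033073832 rel [ 0.73925832 -0.44002748]
scene ((297.88690185546875, 217.1789093017578), (13.427377700805664, 19.01348876953125), 83.26725769042969) [ 0.4387482  -0.16523126  0.088     ] tip exp [295.95198863 214.81273927]
side ((303.25360107421875, 221.17840576171875), (10.06750202178955, 19.463287353515625), 86.7254638671875) [ 0.43881064 -0.16529651  0.088     ] tip exp [302.35819814 218.20942451]
-6.5 [321.39661533 265.90512566]
0 [322.24620259 276.20241972]
6.5 [323.0803121  286.31211808]
```

Emit:
move_arm --pt "1.1 -0.7 0 -0.003 1" --pt "0 0 -3 0 1" --pt "0 0 -3 0 1" --pt "0 0 -3 0 1" --pt "0 0 0 0 1"

```text
time: 7.05
tool_pos: [0.4402, -0.1616, 0.1197]
tool_rot: [3.141, -0.001, 3.06]
contact_force: [0.5, 0.7, -0.7]
opening: 0.0089
grip_force: 35.0
```

Emit:
move_arm --pt "0 0 -2 0 1" --pt "0 0 -2 0 1" --pt "0 0 0 0 1"

```text
time: 7.35
tool_pos: [0.4407, -0.1618, 0.1161]
tool_rot: [3.141, 0.0, 3.06]
contact_force: [1.4, 0.4, -0.8]
opening: 0.0088
grip_force: 35.0
```

Emit:
move_arm --pt "0 0 -2 0 1" --pt "0 0 -2 0 1" --pt "0 0 0 0 1"

```text
time: 7.65
tool_pos: [0.4407, -0.1618, 0.1121]
tool_rot: [3.141, 0.0, 3.06]
contact_force: [1.7, -0.0, -1.7]
opening: 0.0089
grip_force: 35.0
```

Emit:
move_arm --pt "0.5 0 -1.5 0 1" --pt "0 0 -1.5 0 1" --pt "0 0 0 0 1"

```text
time: 7.95
tool_pos: [0.4408, -0.1618, 0.109]
tool_rot: [3.141, -0.001, 3.06]
contact_force: [0.3, 0.7, -1.5]
opening: 0.0089
grip_force: 35.0
```

Emit:
move_arm --pt "1 0 -1 0 1" --pt "-2 0 -1 0 1" --pt "2 0 -1 0 1" --pt "-1 0 -1 0 1" --pt "0 0 0 0 1"

```text
time: 8.45
tool_pos: [0.4408, -0.1617, 0.1051]
tool_rot: [3.141, -0.0, 3.06]
contact_force: [-2.4, 2.0, 2.5]
opening: 0.0087
grip_force: 35.0
```

Emit:
move_arm --pt "1 0 -1 0 1" --pt "-2 0 -1 0 1" --pt "2 0 -1 0 1" --pt "-2 0 -1 0 1" --pt "1 0 -1 0 1" --pt "0 0 0 0 1"

```text
time: 9.05
tool_pos: [0.442, -0.1619, 0.1005]
tool_rot: [-3.141, 0.002, 3.06]
contact_force: [1.9, 2.4, 4.0]
opening: 0.0089
grip_force: 35.0
```

Emit:
move_arm --pt "1 0 -1 0 1" --pt "-2 0 -1 0 1" --pt "2 0 -1 0 1" --pt "-2 0 -1 0 1" --pt "1 0 0 0 1" --pt "0 0 0 0 1"

```text
time: 9.65
tool_pos: [0.4418, -0.1619, 0.0962]
tool_rot: [-3.142, 0.002, 3.059]
contact_force: [5.0, 3.1, 0.2]
opening: 0.0089
grip_force: 35.0
```

Emit:
move_arm --pt "0.5 0.3 -1 0 1" --pt "0 0 -1 0 1" --pt "0 0 -0.5 0 1" --pt "0 0 0 0 1" --pt "0 0 0 0 1"

```text
time: 10.15
tool_pos: [0.4419, -0.1619, 0.0951]
tool_rot: [-3.141, 0.002, 3.06]
contact_force: [-0.3, 3.3, 16.3]
opening: 0.0086
grip_force: 35.0
```

Run:
```python
from h import *
T,o=wristT(); print(o['tool_pos'],o['contact_force'],o['torque'])
b=snap('scene','s7.png');d=snap('side','d7.png')
f=lambda im,x,y:cv2.resize(im[y:y+60,x:x+60][:,:,::-1],(390,390),interpolation=cv2.INTER_CUBIC)
cv2.imwrite('pics/c7.png',np.hstack([f(b,268,180),f(d,274,180)]))
```

```text
[ 0.44194659 -0.16187143  0.09505477] [-0.25849398  3.30144278 16.29242657] [ 0.64898151 -0.14161222 -0.01699842]
```

View pics/c7.png

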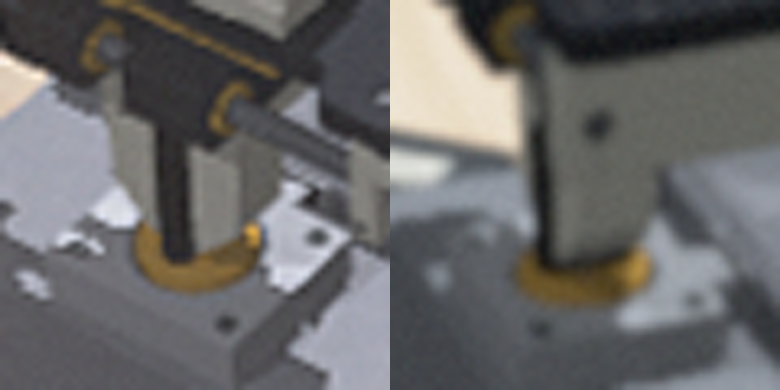

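The head sits on the brass plate at a TCP height of 95.1 mm (expected 95.2) with 16 N of push, so the key is home. Next I turn it clockwise.

Emit:
move_arm --pt "0 0 0.3 -0.1 1" --pt "0 0 0 -0.1 1" --pt "0 0 0 -0.1 1" --pt "0 0 0 -0.1 1" --pt "0 0 0 0 1" --newtons 50

```text
time: 10.75
tool_pos: [0.4418, -0.162, 0.0951]
tool_rot: [-3.141, 0.002, 2.657]
contact_force: [-0.5, 1.6, 13.6]
opening: 0.0085
grip_force: 50.0
```

Emit:
move_arm --pt "0 0 0 -0.1 1" --pt "0 0 0 -0.1 1" --pt "0 0 0 -0.1 1" --pt "0 0 0 -0.1 1" --pt "0 0 0 -0.1 1" --pt "0 0 0 -0.1 1" --pt "0 0 0 -0.1 1" --pt "0 0 0 -0.1 1" --pt "0 0 0 0 1"

```text
time: 11.65
tool_pos: [0.4416, -0.1621, 0.0951]
tool_rot: [3.141, 0.002, 1.857]
contact_force: [-0.9, 2.1, 14.1]
opening: 0.0087
grip_force: 50.0
```

Run:
```python
from h import *
o=monitor.observe(); print(o['tool_pos'],o['tool_rot'],o['contact_force'],o['torque'],o['qpos'])
```

```text
[ 0.44157564 -0.16207718  0.09509328] [3.14127533e+00 1.52096077e-03 1.85737901e+00] [-0.9447778   2.09890434 14.06180939] [0.21630507 0.13154265 0.00457374] [-5.14351376e-01  4.02787040e-01  1.85015140e+00 -1.07145700e-03
  8.87341562e-01 -8.00258245e-01]
```

Emit:
move_arm --pt "0 0 0 -0.1 1" --pt "0 0 0 -0.1 1" --pt "0 0 0 -0.1 1" --pt "0 0 0 -0.08 1" --pt "0 0 0 -0.04 1" --pt "0 0 0 0 1" --pt "0 0 0 0 1" --pt "0 0 0 0 1"

```text
time: 12.45
tool_pos: [0.4412, -0.1621, 0.0951]
tool_rot: [3.141, 0.001, 1.44]
contact_force: [-2.2, 0.7, 15.6]
opening: 0.0086
grip_force: 50.0
```

Run:
```python
from h import *
T,o=wristT(); print(o['tool_pos'],o['tool_rot'],o['contact_force'],o['torque'],o['grip_force'])
a=snap('wrist','w8.png');b=snap('scene','s8.png');d=snap('side','d8.png')
f=lambda im,x,y,n:cv2.resize(im[y:y+n,x:x+n][:,:,::-1],(266,266),interpolation=cv2.INTER_CUBIC)
cv2.imwrite('pics/c8.png',np.hstack([f(a,255,220,130),f(b,268,185,70),f(d,274,185,70)]))
```

```text
[ 0.44119769 -0.16209818  0.0951152 ] [3.14144634e+00 1.43288505e-03 1.44039865e+00] [-2.19618742  0.67795273 15.63740311] [0.17255141 0.47206741 0.0470917 ] 50.004374384880066
```

View pics/c8.png

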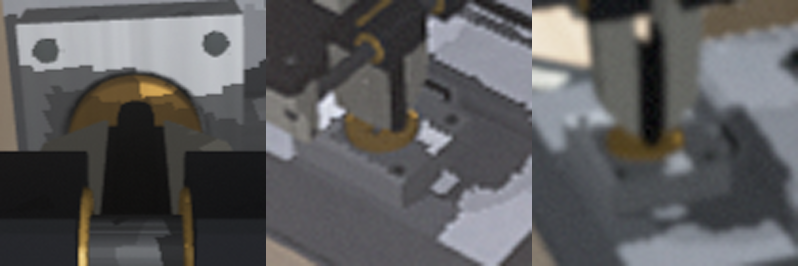

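```bash
python3 -c "
from h import *
print(workorder.hand_in())"
```

```text
the job is handed in; nothing more can be done
None
```

The job is handed in with the key fully home, turned about 1.62 rad clockwise and still gripped at 50 N; I inferred the plug angle (about 1.5 rad) and the drawn bolt from the key angle and did not see them, hand-in returned no verdict, and I viewed 11 pictures by mistake, one over the limit of 10.

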